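Find the well of a tube adapter on the depth gauge and present it well-up

ROBOT

A 6-joint arm with a two-finger parallel gripper is mounted at the origin on a cart in front of the work surface, level with it; the furniture and walls round the work are solid. World frame = base frame: x ahead of the robot, y to its left, z up, the work surface at z = 0. Lengths are in m, angles in rad, forces in N, time in s.
With the tool pointing down it reaches from about 0.3 to 0.875 m from the base axis. Payload 6.4 kg.
Tool frame: the origin (TCP) lies midway between the tips of the shut fingers; the grasp point (between the pads) lies 19 mm behind it; z points along the fingers, y is the line along which they close (so a half turn about z gives the same grasp; the last joint's range is limited). The gripper opens to 85 mm and grips with 20 to 120 N. Pads are 22 mm wide; open, the fingers measure 114 mm over their backs; the gripper's body (76 mm by 85 mm) begins 54 mm behind the grasp point. The pads swing forward as they close: fully open they stand 13 mm farther back than shut.
Start: joints at [1.064, 0.181, 1.607, -0, 1.354, -0.206], TCP at [0.17, 0.549, 0.231] pointing down, gripper open.
Joint ranges: [-2.99, 2.99], [-0.89, 2.07], [0.3, 2.58], [-1.14, 4.28], [0, 2.63], [-3.12, 3.12]. Speed limits (rad/s): [2.57, 2.57, 3.01, 3.14, 3.14, 3.14].

INTERFACE

Orientations are given as a unit quaternion [x, y, z, w].
In Python, from station import bot gives the robot as it stands.
- The arm moves only by the tool run_rows, called as name(argument=value, ...), one argument or row to a line, values as JSON. Schema: {"type":"object","properties":{"plan":{"type":"array","items":{"type":"number"},"minItems":7,"maxItems":56},"grip_n":{"type":"number"},"only":{"type":"string"},"quiet":{"type":"boolean"},"lines":{"type":"string"}},"required":["plan"],"additionalProperties":false}. plan is one flat list of numbers that holds 1 to 8 rows one after another, with no inner brackets; each row has 7 numbers: the opening from 0.0 (shut) to 1.0 (fully open), then dx, dy, dz in shares of the most that a row can go, 1 being 50 mm, then a rotation vector rx, ry, rz in parts of the range, where 1.0 means 180 degrees; each row shifts and turns the commanded pose from where the row before left it, along the tool's axes as they then stand; what a row does not reach is not made up. A row lasts 1/10 s, in which the tool goes at most 0.05 m and 0.15 rad, less where a joint would pass 70% of its speed; a pose out of reach is approached as far as the arm can. The fingers move at their own pace and stop on an object; grip_n is the grip in N (left out, the last holds). Time passes only in rows, so rows that do not move let the fingers close. The tool returns the time, the measured TCP pose, the force, the opening and the grip force at its end. only (a regular expression) keeps the lines of the reply that match it, lines (a string "A,B") keeps lines A to B, and quiet returns only ok. No shift or turn number may pass 1 either way. Input that does not fit is refused with a message, and nothing moves.
- bot.read_state(): the state, without advancing time (a new reading comes with each control period).
- bot.grab_frame(name): name is "side" or "top" or "wrist"; returns (picture, depth): 480x640x3 uint8, red, green, blue; 480x640 float32, m along the optical axis (not along the pixel's ray), 0 where there is no reading.
- bot.camera_model(name): a dict with "intrinsics" (3x3 intrinsics, pixels), "rvec" (rotation vector, rad) and "tvec" (3), from world to camera coordinates, as OpenCV has them; the wrist camera has in their place "T_tool_cam" (4x4, takes a point from camera to tool coordinates, whose origin is the TCP and whose axes are the flange's). Camera axes: x right, y down, z forward; pixel columns grow to the right and rows downward; lengths in m; the calibration is good to about 2 mm. A picture is of the moment at which its call begins: read the wrist's pose just before it. camera_model takes no time and is no camera call.
- bot.sign_off(): hands the job in; it is judged then, once.
The state is a dict: "t": time; "qpos": joint angles; "qvel": joint speeds; "effort": joint torques, N m; "tool_pos": TCP position; "eef_rot": TCP orientation; "contact_force": force on the tool from outside, world axes, zero at the start; "wrist_torque": the same for the moment, N m; "finger_gap": opening from 0.0 (shut) to 1.0 (fully open); "grasp_force": force on a finger pad.
Only numpy, scipy, OpenCV 4.12 (cv2) and the standard library are available. Lean on these libraries where they do the work, as an engineer would, in place of code of your own. Each camera call takes 0.05 s, during which the arm holds its last target. There are 200 camera calls.

TASK

The square metal tube adapter lying on the worktop has a deep well in one end and only a shallow recess in the other. Pick it up, find the well by trying the ends on the horizontal pin of the depth gauge until the pin goes fully home to the bottom of the well, then draw the adapter off, turn it so that the well faces straight up, and finish while still holding it there, still and upright, above the height of the gauge, ready to take a tube. Leave the two vials and the marker where they are.

Things in the scene. Friction and masses are not known exactly. Their poses are not given: they have to be found in the camera images.
- adapter: loose aluminium bar, 32 x 32 x 80 mm, about 0.2 kg, lying flat. Origin at its centre; x along its length (ends at x = +40 and -40 mm), y and z square to its long sides. Both ends show a chamfered round mouth 15 mm across, centred: in one end the blind well, 50 mm deep, flat bottom; in the other a recess only 5 mm deep. Which end has the well is not told; the gauge pin shows it.
- gauge: depth gauge fixed to the worktop: foot plate 56 mm wide, 10 mm thick, x = -46 to +26 mm; post 16 mm across at x = -28 mm; collar 18 mm across, x = -41 to -15 mm, from which a level steel pin 9 mm across stands out freely 65 mm along +x, its axis 75 mm above the worktop, tip tapered to 4 mm over 5 mm. Nothing of it is higher than 84 mm. Origin at worktop height under the pin axis; z up.
- gauge_tip (a point): centre of the free tip of the gauge pin, 50 mm along x from the gauge's origin and 75 mm above the worktop; its x axis points out of the pin along its axis. An adapter pushed fully home on the pin stays hanging there, sagging about 3 mm, when let go
- vial_a: bystander: upright capped sample vial, 21 mm across, 60 mm tall, origin under its centre
- vial_b: bystander: upright capped sample vial, 21 mm across, 52 mm tall, origin under its centre
- marker: bystander: black marker lying on the worktop, 138 x 16 x 18 mm, long along its y axis, origin under its centre

How it is judged:
On the way:
1. the gauge pin is home in the adapter's deep well (within 6 mm of its bottom) (x of gauge_tip in the frame of adapter between -0.015 and -0.004 m and y of gauge_tip in the frame of adapter between -0.007 and 0.007 m and z of gauge_tip in the frame of adapter between -0.007 and 0.007 m), for 0.1 s.
At the end, for the whole second after the job is handed in: The adapter is held still in the fingers, off the gauge and higher than anything near could carry it, its centre more than 120 mm above the worktop, with the deep well facing up within about 14 degrees of vertical (height (world z) of adapter between 0.12 and 0.5 m and angle between adapter's own x axis and vertical below 0.25 rad and contact force between the fingers and adapter above 1 N and contact force between gauge and adapter below 0.1 N and linear speed of adapter below 0.03 m/s and angular speed of adapter below 0.3 rad/s); the arm keeps its last pose, push and grip.
It fails at once if the taller vial moved by more than 30 mm (distance of vial_a from where it was at the start of the episode above 0.03 m).
It fails at once if the shorter vial moved by more than 30 mm (distance of vial_b from where it was at the start of the episode above 0.03 m).
It fails at once if the marker moved by more than 30 mm (distance of marker from where it was at the start of the episode above 0.03 m).
It also fails if it takes over 58 s, if anything falls off the work surface, if the arm or the gripper's body presses on something with over 40 N, if the wrist force passes 120 N, or if a joint passes its speed limit or range.

## Working session

There is one attempt and no reset: what is moved stays moved. The work goes in short steps, Python scripts to look and compute and a tool call to move; the robot and the scene stay as the last step left them, time stands still between calls to the robot, and variables do not carry over. Pictures are saved under pics/ and viewed, at most 10 in all, crops included, and the job is handed in when it is done.

```bash
ls; mkdir -p pics
```

Create h.py:
```python
import numpy as np,cv2
from scipy.spatial.transform import Rotation as R
from station import bot
def cam(n):
    c=bot.camera_model(n);K=np.array(c["intrinsics"],float)
    if n=="wrist":
        s=bot.read_state();T=np.eye(4);T[:3,:3]=R.from_quat(s["eef_rot"]).as_matrix();T[:3,3]=s["tool_pos"]
        return K,T@np.array(c["T_tool_cam"])
    Rm=cv2.Rodrigues(np.array(c["rvec"],float))[0];T=np.eye(4);T[:3,:3]=Rm.T;T[:3,3]=-Rm.T@np.array(c["tvec"],float).ravel()
    return K,T
def ray(K,T,u,v):
    d=T[:3,:3]@np.linalg.inv(K)@np.array([u,v,1.]);return T[:3,3],d
def plane(K,T,u,v,z):
    o,d=ray(K,T,u,v);return o+d*(z-o[2])/d[2]
def cloud(K,T,D):
    v,u=np.mgrid[:480,:640];P=np.stack([(u-K[0,2])/K[0,0]*D,(v-K[1,2])/K[1,1]*D,D],-1)
    return P@T[:3,:3].T+T[:3,3]
def grab(n):
    K,T=cam(n);I,D=bot.grab_frame(n);np.savez(f"{n}.npz",I=I,D=D,K=K,T=T);return I,D,K,T
```

Run:
```python
from h import *
ims=[]
for n in("top","side","wrist"):
    I,D,K,T=grab(n);print(n,T.round(3).tolist());cv2.imwrite(f"pics/{n}0.png",I[...,::-1])
print(bot.read_state())
```

```text
pics
station.py
top [[0.021, -0.995, 0.092, 0.512], [-1.0, -0.022, -0.006, 0.072], [0.008, -0.092, -0.996, 0.933], [0.0, 0.0, 0.0, 1.0]]
side [[-0.302, 0.651, -0.697, 1.244], [0.953, 0.206, -0.221, 0.266], [0.0, -0.731, -0.683, 0.746], [0.0, 0.0, 0.0, 1.0]]
wrist [[0.296, 0.903, 0.311, 0.09], [0.955, -0.28, -0.097, 0.574], [-0.0, 0.326, -0.945, 0.373], [0.0, 0.0, 0.0, 1.0]]
{'t': 0.15, 'qpos': array([ 1.06371022e+00,  1.81406192e-01,  1.60773610e+00, -3.51096919e-05,
        1.35379098e+00, -2.06309901e-01]), 'qvel': array([ 5.91676444e-04, -1.72055591e-03, -3.13810590e-03,  6.16088272e-05,
       -1.96479249e-03, -2.00969080e-03]), 'effort': array([ 1.50875916e-03, -4.45262182e+01, -3.51696181e+01, -3.32423524e-04,
        5.79791435e-03,  6.07490506e-06]), 'tool_pos': array([0.17014924, 0.54882553, 0.23059137]), 'eef_rot': array([ 1.49818082e-01,  9.88713352e-01, -6.34102485e-04, -2.17998511e-04]), 'contact_force': array([-0.21049152, -1.00390069, -0.18835071]), 'wrist_torque': array([ 0.0070494 ,  0.03108473, -0.09030886]), 'grasp_force': 0.0, 'finger_gap': 1.0019767231132826}
```

View pics/top0.png

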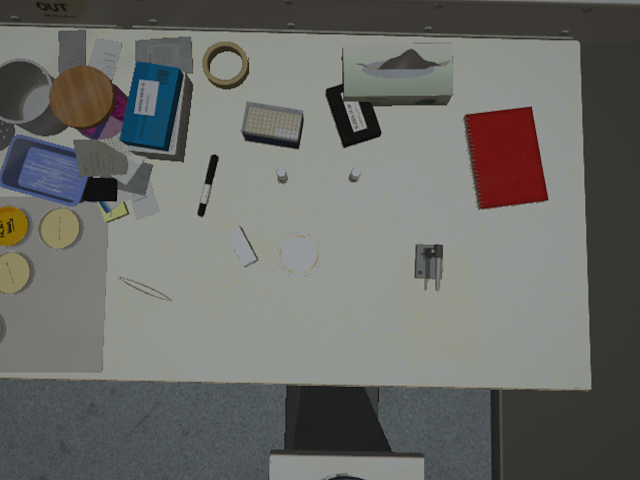

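View pics/side0.png

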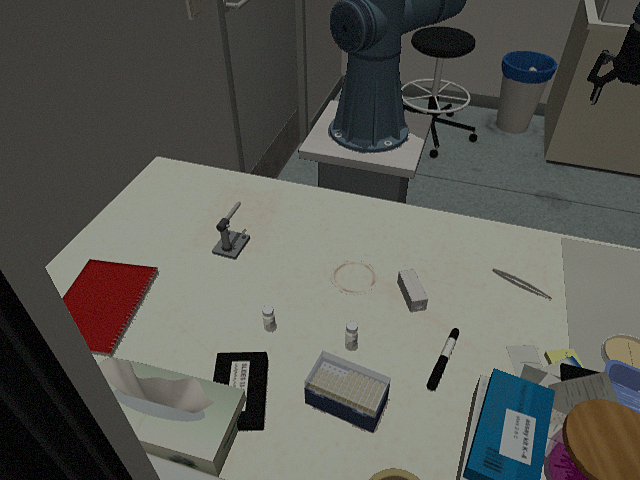

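The top view shows the adapter at about (243,246), the gauge at (428,262) with its pin pointing down-image towards the robot, vials at (281,175) and (355,174), and the marker at (207,185). The side view shows the adapter at (412,290), the gauge at (230,235) and the vials at (268,318) and (351,335).

Run:
```python
from h import *
def box(P,m):
    p=P[m][:,:2].astype(np.float32);r=cv2.minAreaRect(p);return r
for n,(ra,rg) in {"top":((215,215,275,280),(405,232,455,300)),"side":((385,255,440,320),(200,190,260,265))}.items():
    f=np.load(n+".npz");I,D,K,T=f["I"],f["D"],f["K"],f["T"];P=cloud(K,T,D)
    for nm,(a,b,c,d) in (("adp",ra),("gauge",rg)):
        m=np.zeros(D.shape,bool);m[b:d,a:c]=1;m&=D>0
        z=P[...,2]
        print(n,nm,"table z",np.median(z[m]).round(4))
        if nm=="adp":
            mm=m&(z>.024)&(z<.045);print(mm.sum(),np.median(z[mm]),box(P,mm),P[mm].mean(0).round(4))
        else:
            mm=m&(z>.06)&(z<.1);print(mm.sum(),z[mm].max(),box(P,mm))
            q=P[mm];i=np.argsort(q[:,0]);print(q[i[::max(1,len(i)//25)]].round(4).tolist())
            mm=m&(z>.005)&(z<.014);print("foot",mm.sum(),np.median(z[mm]),box(P,mm))
    o=np.hstack([cv2.resize(I[b:d,a:c],(390,480),interpolation=cv2.INTER_CUBIC) for a,b,c,d in (ra,rg)])
    cv2.imwrite(f"pics/c_{n}.png",o[...,::-1])
a,b=[cv2.imread(f"pics/c_{n}.png") for n in("top","side")]
cv2.imwrite("pics/c1.png",cv2.resize(np.vstack([a,b]),(780,600)))
```

```text
top adp table z -0.0006
612 0.030982606490384867 ((0.5732513070106506, 0.2293584644794464), (0.07995786517858505, 0.03241156041622162), 29.680200576782227) [0.5734 0.2289 0.0309]
top gauge table z -0.0003
291 0.08537594883640365 ((0.5365648865699768, -0.16640426218509674), (0.0897301658987999, 0.02184377610683441), 6.058156967163086)
[[0.491, -0.1619, 0.0753], [0.4969, -0.1626, 0.0799], [0.5008, -0.1683, 0.0737], [0.5047, -0.1673, 0.0772], [0.5104, -0.1599, 0.0758], [0.5143, -0.1617, 0.0764], [0.5182, -0.1628, 0.0795], [0.5221, -0.165, 0.0787], [0.526, -0.1671, 0.0781], [0.5318, -0.1602, 0.075], [0.5357, -0.1615, 0.0774], [0.5397, -0.1673, 0.0779], [0.5436, -0.1675, 0.077], [0.5494, -0.1652, 0.0784], [0.5551, -0.1612, 0.0787], [0.5571, -0.1595, 0.0781], [0.5591, -0.156, 0.0762], [0.5612, -0.1728, 0.0794], [0.5634, -0.1741, 0.075], [0.5658, -0.1581, 0.0609], [0.567, -0.1531, 0.0726], [0.5689, -0.1579, 0.0768], [0.5708, -0.1579, 0.0768], [0.5729, -0.1582, 0.0755], [0.5764, -0.1656, 0.0842], [0.5784, -0.1659, 0.0832], [0.5805, -0.1682, 0.0821]]
foot 610 0.008602915621307605 ((0.55434376
[... 594 characters left out ...]
5293, -0.1602, 0.0782], [0.5356, -0.1622, 0.0746], [0.5404, -0.1636, 0.0808], [0.5442, -0.1668, 0.0776], [0.5533, -0.1601, 0.0785], [0.5591, -0.1681, 0.0812], [0.5614, -0.1643, 0.0841], [0.5646, -0.1627, 0.0843], [0.5677, -0.1658, 0.0834], [0.5697, -0.1691, 0.0842], [0.5708, -0.157, 0.0722], [0.5717, -0.1733, 0.0794], [0.5734, -0.1699, 0.0817], [0.5746, -0.1607, 0.0798], [0.5764, -0.1672, 0.0607], [0.5789, -0.1668, 0.0844], [0.5801, -0.1719, 0.076], [0.5808, -0.1561, 0.0755], [0.5818, -0.1675, 0.0706], [0.5828, -0.1618, 0.0757], [0.5842, -0.1655, 0.0759]]
foot 514 0.009862750559208211 ((0.49044907093048096, -0.19345153868198395), (0.22240550816059113, 0.07863755524158478), 25.63702392578125)
```

View pics/c1.png

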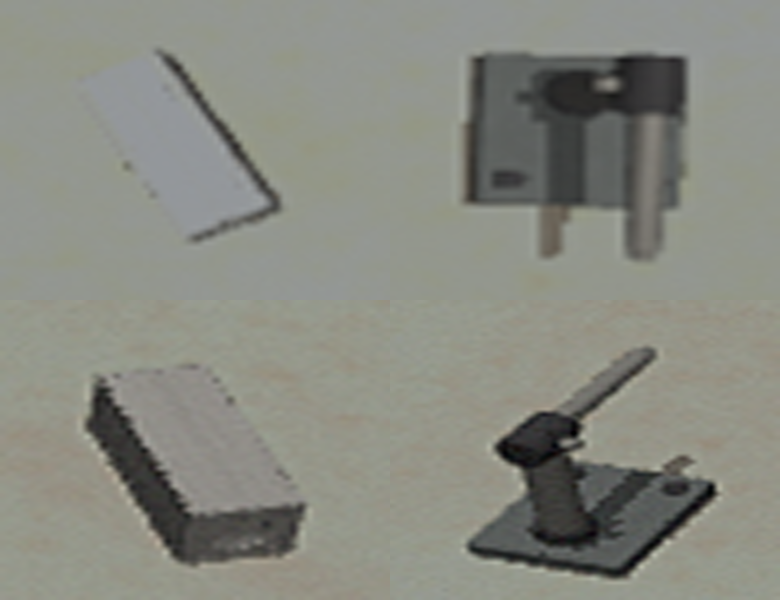

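The crops show the adapter's flat top with its long axis about 30° from world x. The pin points along about -x, with its tip near (0.492, -0.164) and its axis at about 0.075. I'll approach the adapter, moving first and then turning.

The manual's scale: shifts go in shares of 50 mm and turns go in shares of 180 degrees. Converting my numbers, -0.04 m is -0.8, -0.0154 m is -0.308.

run_rows(
  plan=[1, -0.8, -0.308, 0, 0, 0, 0, 1, -0.8, -0.308, 0, 0, 0, 0, 1, -0.8, -0.308, 0, 0, 0, 0, 1, -0.8, -0.308, 0, 0, 0, 0, 1, -0.8, -0.308, 0, 0, 0, 0, 1, -0.8, -0.308, 0, 0, 0, 0, 1, -0.8, -0.308, 0, 0, 0, 0, 1, -0.8, -0.308, 0, 0, 0, 0],
  grip_n=70,
)

```text
t: 0.95
tool_pos: [0.4405, 0.3354, 0.2311]
eef_rot: [0.15, 0.989, -0.0, -0.0]
contact_force: [0.4, 0.7, 0.1]
finger_gap: 1.0
grasp_force: 0.0
```

run_rows(
  plan=[1, -0.8, -0.308, 0, 0, 0, 0, 1, -0.8, -0.308, 0, 0, 0, 0, 1, -0.8, -0.308, 0, 0, 0, 0, 1, -0.8, -0.308, 0, 0, 0, 0, 1, 0, 0, 0, 0, 0, 0],
)

```text
t: 1.45
tool_pos: [0.5775, 0.2265, 0.2307]
eef_rot: [0.152, 0.988, -0.001, 0.001]
contact_force: [-0.1, -0.1, 0.1]
finger_gap: 0.995
grasp_force: 0.0
```

run_rows(
  plan=[1, 0, 0, 0, 0, 0, -0.0433, 1, 0, 0, 0, 0, 0, -0.0433, 1, 0, 0, 0, 0, 0, -0.0433, 1, 0, 0, 0, 0, 0, -0.0433, 1, 0, 0, 0, 0, 0, -0.0433, 1, 0, 0, 0, 0, 0, -0.0433, 1, 0, 0, 0, 0, 0, 0],
)

```text
t: 2.15
tool_pos: [0.5733, 0.231, 0.2309]
eef_rot: [-0.256, 0.967, 0.0, -0.0]
contact_force: [-1.2, 0.5, -0.2]
finger_gap: 1.003
grasp_force: 0.0
```

Create togo.py:
```python
import sys;from h import *
# togo.py x y z  : deltas in tool axes; prints tool x angle
s=bot.read_state();M=R.from_quat(s["eef_rot"]).as_matrix()
print("t",s["t"],"tcp",s["tool_pos"].round(4),"tool",M.round(3).tolist(),"xang",np.degrees(np.arctan2(M[1,0],M[0,0])).round(2))
print("F",s["contact_force"].round(1),"gap",round(s["finger_gap"],3),"grip",s["grasp_force"],"q",s["qpos"].round(2))
if len(sys.argv)>3: print("delta tool",(M.T@(np.array(sys.argv[1:4],float)-s["tool_pos"])).round(4))
```

```bash
python3 togo.py .574 .2295 .1
```

Run:
```python
from h import *
I,D,K,T=grab("wrist");P=cloud(K,T,D);z=P[...,2]
m=(D>0)&(z>.024)&(z<.045)&(np.hypot(P[...,0]-.574,P[...,1]-.2295)<.07)
print(m.sum(),np.median(z[m]),cv2.minAreaRect(P[m][:,:2].astype(np.float32)))
cv2.imwrite("pics/w1.png",I[...,::-1])
```

```text
t 2.15 tcp [0.5733 0.231  0.2309] tool [[-0.869, -0.494, -0.001], [-0.494, 0.869, 0.0], [0.001, 0.0, -1.0]] xang -150.38
F [-1.2  0.5 -0.2] gap 1.003 grip 0.0 q [ 0.19  0.28  1.49  0.    1.37 -1.9 ]
delta tool [ 0.     -0.0017  0.1309]
2304 0.03219678855764757 ((0.574439525604248, 0.22890280187129974), (0.08034773170948029, 0.032020583748817444), 29.876630783081055)
```

View pics/w1.png

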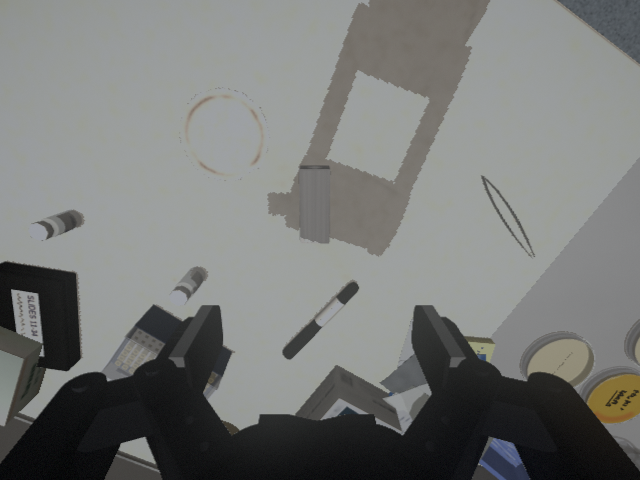

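The wrist view shows the adapter at (314,204), square between the fingers. The measurement gives centre (0.5744, 0.2289) and top at 0.032, which agrees with the other views. Next: descend and grip.

In the tool's units: 0.045 m is 0.9, 0.03 m is 0.6.

```bash
python3 togo.py .5744 .229 .004
```

```text
t 2.2 tcp [0.5734 0.2309 0.231 ] tool [[-0.871, -0.491, -0.001], [-0.491, 0.871, -0.0], [0.001, 0.0, -1.0]] xang -150.62
F [0.2 0.3 0.1] gap 1.003 grip 0.0 q [ 0.19  0.28  1.49  0.    1.37 -1.89]
delta tool [-1.00e-04 -2.30e-03  2.27e-01]
```

run_rows(
  plan=[1, 0, -0.046, 0.9, 0, 0, 0, 1, 0, 0, 0.9, 0, 0, 0, 1, 0, 0, 0.9, 0, 0, 0, 1, 0, 0, 0.9, 0, 0, 0, 1, 0, 0, 0.6, 0, 0, 0, 1, 0, 0, 0.32, 0, 0, 0, 1, 0, 0, 0, 0, 0, 0, 1, 0, 0, 0, 0, 0, 0],
)

```text
t: 3.0
tool_pos: [0.5761, 0.2288, 0.0065]
eef_rot: [-0.254, 0.967, -0.0, 0.001]
contact_force: [0.3, 0.4, 0.4]
finger_gap: 1.001
grasp_force: 0.0
```

```bash
python3 togo.py .5744 .229 .004
```

```text
t 3.0 tcp [0.5761 0.2288 0.0065] tool [[-0.871, -0.492, 0.002], [-0.492, 0.871, 0.0], [-0.002, -0.0, -1.0]] xang -150.54
F [0.3 0.4 0.4] gap 1.001 grip 0.0 q [ 0.19  0.56  1.61  0.    0.97 -1.9 ]
delta tool [0.0014 0.001  0.0025]
```

run_rows(
  plan=[0, 0, 0, 0, 0, 0, 0, 0, 0, 0, 0, 0, 0, 0, 0, 0, 0, 0, 0, 0, 0, 0, 0, 0, 0, 0, 0, 0, 0, 0, 0, 0, 0, 0, 0, 0, 0, 0, 0, 0, 0, 0],
  grip_n=80,
)

```text
t: 3.6
tool_pos: [0.5762, 0.2287, 0.0066]
eef_rot: [-0.255, 0.967, -0.0, 0.001]
contact_force: [-0.4, -0.4, 5.2]
finger_gap: 0.359
grasp_force: 80.8
```

```bash
python3 togo.py .5744 .229 .004
```

```text
t 3.6 tcp [0.5762 0.2287 0.0066] tool [[-0.87, -0.493, 0.002], [-0.493, 0.87, 0.0], [-0.002, -0.001, -1.0]] xang -150.49
F [-0.4 -0.4  5.2] gap 0.359 grip 80.75511549424846 q [ 0.19  0.55  1.61  0.    0.97 -1.9 ]
delta tool [0.0014 0.0011 0.0026]
```

run_rows(
  plan=[0, 0, 0, 0, 0, 0, 0, 0, 0, 0, 0, 0, 0, 0],
  grip_n=80,
)

```text
t: 3.8
tool_pos: [0.5762, 0.2287, 0.0066]
eef_rot: [-0.255, 0.967, -0.0, 0.001]
contact_force: [-1.2, -1.5, 5.5]
finger_gap: 0.364
grasp_force: 80.8
```

```bash
python3 togo.py .5744 .229 .004
```

```text
t 3.8 tcp [0.5762 0.2287 0.0066] tool [[-0.87, -0.493, 0.002], [-0.493, 0.87, 0.0], [-0.002, -0.001, -1.0]] xang -150.49
F [-1.2 -1.5  5.5] gap 0.364 grip 80.75560205674265 q [ 0.19  0.56  1.61  0.    0.97 -1.9 ]
delta tool [0.0014 0.0011 0.0025]
```

Gripped. Before moving on I'll fit the pin axis from the two saved views, and lift.

In the tool's units: -0.04 m is -0.8, -0.03 m is -0.6, 0.13 rad / 3.1416 = 0.0414.

run_rows(
  plan=[0, 0, 0, -0.6, 0, 0, 0, 0, 0, 0, -0.8, 0, 0, 0, 0, 0, 0, -0.8, 0, 0, 0, 0, 0, 0, -0.8, 0, 0, 0, 0, 0, 0, 0, 0, 0, 0.0414, 0, 0, 0, 0, 0, 0, 0.0414, 0, 0, 0, 0, 0, 0, 0.0414, 0, 0, 0, 0, 0, 0, 0.0398],
  grip_n=80,
)

```text
t: 4.6
tool_pos: [0.5746, 0.2284, 0.1549]
eef_rot: [0.003, 1.0, -0.0, -0.001]
contact_force: [0.5, -0.7, -2.6]
finger_gap: 0.358
grasp_force: 79.7
```

Run:
```python
from h import *
for n,(a,b,c,d) in {"top":(405,232,455,300),"side":(200,190,260,265)}.items():
    f=np.load(n+".npz");D,K,T=f["D"],f["K"],f["T"];P=cloud(K,T,D);m=np.zeros(D.shape,bool);m[b:d,a:c]=1
    m&=(D>0)&(P[...,2]>.06)&(P[...,2]<.1)&(P[...,0]<.552)
    q=P[m];v=np.linalg.svd(q-q.mean(0))[2][0];v*=-np.sign(v[0])
    print(n,len(q),"tip x",q[:,0].min(),"top z",np.percentile(q[:,2],90),"dir",v.round(3))
    # rectangle of silhouettes
    r=cv2.minAreaRect(q[:,:2].astype(np.float32));print(r)
    # silhouette mid line cast on z=.075
    vs,us=np.nonzero(m)
    L=[]
    for k in np.unique(vs):
        uu=us[vs==k];L.append(plane(K,T,uu.mean(),k,.075 if n=="top" else .077)[:2])
    L=np.array(L);print(np.polyfit(L[:,0],L[:,1],1),L[[0,len(L)//2,-1]].round(4).tolist())
```

```bash
python3 togo.py .425 -.163 .15
```

```text
top 149 tip x 0.49101429775401745 top z 0.07924226842907175 dir [-1.     0.019 -0.005]
((0.5212128162384033, -0.16380995512008667), (0.009145720861852169, 0.06041324883699417), 89.74207305908203)
[-0.02146604 -0.15298508] [[0.5515, -0.1652], [0.5202, -0.1641], [0.491, -0.163]]
side 89 tip x 0.4940486136045129 top z 0.07997168975230118 dir [-1.     0.015 -0.015]
((0.5221022963523865, -0.1637081503868103), (0.009324852377176285, 0.05613027513027191), 88.91464233398438)
[ 0.02586473 -0.17628418] [[0.494, -0.1641], [0.5254, -0.1633], [0.551, -0.1591]]
t 4.6 tcp [0.5746 0.2284 0.1549] tool [[-1.0, 0.005, -0.001], [0.005, 1.0, -0.0], [0.001, -0.0, -1.0]] xang 179.7
F [ 0.5 -0.7 -2.6] gap 0.358 grip 79.7083491134584 q [ 0.19  0.35  1.56  0.    1.23 -1.38]
delta tool [ 0.1476 -0.3921  0.0051]
```

In the tool's units: -0.039 m is -0.78, 0.014 m is 0.28.

run_rows(
  plan=[0, 0.28, -0.78, 0, 0, 0, 0, 0, 0.28, -0.78, 0, 0, 0, 0, 0, 0.28, -0.78, 0, 0, 0, 0, 0, 0.28, -0.78, 0, 0, 0, 0, 0, 0.28, -0.78, 0, 0, 0, 0, 0, 0.28, -0.78, 0, 0, 0, 0, 0, 0.28, -0.78, 0, 0, 0, 0, 0, 0.28, -0.78, 0, 0, 0, 0],
)

```text
t: 5.4
tool_pos: [0.462, -0.0847, 0.1551]
eef_rot: [-0.0, 1.0, 0.0, -0.0]
contact_force: [0.8, -0.6, -1.4]
finger_gap: 0.358
grasp_force: 80.0
```

run_rows(
  plan=[0, 0.28, -0.78, 0, 0, 0, 0, 0, 0.28, -0.78, 0, 0, 0, 0, 0, 0, 0, 0.6, 0, 0, 0.0032, 0, 0, 0, 0.6, 0, 0, 0, 0, 0, 0, 0.56, 0, 0, 0, 0, 0, 0, 0, 0, 0, 0, 0, 0, 0, 0, 0, 0, 0],
)

```text
t: 6.1
tool_pos: [0.4349, -0.1612, 0.0673]
eef_rot: [0.005, 1.0, 0.0, -0.001]
contact_force: [0.5, -0.1, -1.3]
finger_gap: 0.359
grasp_force: 79.9
```

```bash
python3 togo.py .433 -.162 .0656
```

Run:
```python
from h import *
vis=[]
for n in("side","wrist"):
    I,D,K,T=grab(n);vis.append(I if n=="wrist" else cv2.resize(I[150:330,160:400],(640,480),interpolation=cv2.INTER_CUBIC))
cv2.imwrite("pics/g1.png",cv2.resize(np.hstack(vis),(800,300))[...,::-1])
```

```text
t 6.1 tcp [ 0.4349 -0.1612  0.0673] tool [[-1.0, 0.01, -0.001], [0.01, 1.0, 0.001], [0.001, 0.001, -1.0]] xang 179.44
F [ 0.5 -0.1 -1.3] gap 0.359 grip 79.94856029748917 q [-0.61  0.16  2.    0.    0.98 -2.17]
delta tool [ 0.0019 -0.0008  0.0017]
```

View pics/g1.png

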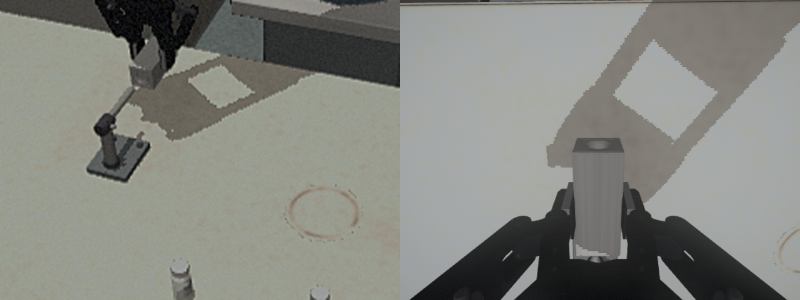

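The adapter hangs in line with the pin tip; the side view shows the pin meeting its end at about (133,88) of the composite. I'll advance gently, watching the force.

In the tool's units: -0.008 m is -0.16, 0.0017 m is 0.034.

run_rows(
  plan=[0, -0.16, -0.02, 0.034, 0, 0, 0, 0, -0.16, 0, 0, 0, 0, 0, 0, -0.08, 0, 0, 0, 0, 0, 0, -0.06, 0, 0, 0, 0, 0, 0, -0.06, 0, 0, 0, 0, 0],
)

```text
t: 6.7
tool_pos: [0.4593, -0.1627, 0.0653]
eef_rot: [0.004, 1.0, 0.0, -0.003]
contact_force: [-17.8, -3.4, 9.9]
finger_gap: 0.362
grasp_force: 81.3
```

run_rows(
  plan=[0, -0.06, 0, 0, 0, 0, 0, 0, -0.06, 0, 0, 0, 0, 0],
)

```text
t: 6.9
tool_pos: [0.4601, -0.1623, 0.0644]
eef_rot: [0.004, 1.0, 0.001, -0.009]
contact_force: [-39.5, -5.8, 21.9]
finger_gap: 0.362
grasp_force: 82.8
```

```bash
python3 togo.py .463 -.162 .0656
```

```text
t 6.9 tcp [ 0.4601 -0.1623  0.0644] tool [[-1.0, 0.008, -0.017], [0.008, 1.0, 0.002], [0.017, 0.002, -1.0]] xang 179.56
F [-39.5  -5.8  21.9] gap 0.362 grip 82.8104908723617 q [-0.58  0.23  1.93 -0.01  1.   -2.14]
delta tool [-0.0029  0.0003 -0.0013]
```

It stops about 5–7 mm in, so that end has the shallow recess. I'll draw off, make a half turn and try the other end.

In the tool's units: 0.02 m is 0.4, 0.01 m is 0.2, 0.15 rad / 3.1416 = 0.0477.

run_rows(
  plan=[0, 0.2, 0, 0, 0, 0, 0, 0, 0.4, 0, 0, 0, 0, 0, 0, 0.4, 0, 0, 0, 0, 0, 0, 0, 0, 0, 0, 0, 0.0477, 0, 0, 0, 0, 0, 0, 0.0477, 0, 0, 0, 0, 0, 0, 0.0477, 0, 0, 0, 0, 0, 0, 0.0477, 0, 0, 0, 0, 0, 0, 0.0477],
)

```text
t: 7.7
tool_pos: [0.4174, -0.1623, 0.0657]
eef_rot: [0.374, 0.928, 0.0, 0.0]
contact_force: [0.8, -0.2, -0.9]
finger_gap: 0.362
grasp_force: 80.1
```

run_rows(
  plan=[0, 0, 0, 0, 0, 0, 0.0477, 0, 0, 0, 0, 0, 0, 0.0477, 0, 0, 0, 0, 0, 0, 0.0477, 0, 0, 0, 0, 0, 0, 0.0477, 0, 0, 0, 0, 0, 0, 0.0477, 0, 0, 0, 0, 0, 0, 0.0477, 0, 0, 0, 0, 0, 0, 0.0477, 0, 0, 0, 0, 0, 0, 0.0477],
)

```text
t: 8.5
tool_pos: [0.4174, -0.1623, 0.0657]
eef_rot: [0.832, 0.555, 0.0, 0.0]
contact_force: [-0.8, 0.7, -2.8]
finger_gap: 0.36
grasp_force: 80.1
```

run_rows(
  plan=[0, 0, 0, 0, 0, 0, 0.0477, 0, 0, 0, 0, 0, 0, 0.0477, 0, 0, 0, 0, 0, 0, 0.0477, 0, 0, 0, 0, 0, 0, 0.0477, 0, 0, 0, 0, 0, 0, 0.0477, 0, 0, 0, 0, 0, 0, 0.0477, 0, 0, 0, 0, 0, 0, 0.0477, 0, 0, 0, 0, 0, 0, 0.0477],
)

```text
t: 9.3
tool_pos: [0.4174, -0.1623, 0.0657]
eef_rot: [1.0, -0.012, 0.0, 0.0]
contact_force: [0.6, 0.3, -2.2]
finger_gap: 0.359
grasp_force: 80.1
```

run_rows(
  plan=[0, 0, 0, 0, 0, 0, 0],
)

```text
t: 9.4
tool_pos: [0.4174, -0.1623, 0.0656]
eef_rot: [1.0, -0.01, 0.0, 0.0]
contact_force: [0.3, 0.3, -1.7]
finger_gap: 0.363
grasp_force: 80.1
```

```bash
python3 togo.py .43 -.162 .0656
```

Run:
```python
from h import *
I,D,K,T=grab("side");a=cv2.resize(I[150:270,180:340],(640,480),interpolation=cv2.INTER_CUBIC)
I,D,K,T=grab("wrist")
cv2.imwrite("pics/g2.png",cv2.resize(np.hstack([a,I]),(800,300))[...,::-1])
```

```text
t 9.4 tcp [ 0.4174 -0.1623  0.0656] tool [[1.0, -0.019, 0.0], [-0.019, -1.0, -0.0], [0.0, 0.0, -1.0]] xang -1.11
F [ 0.3  0.3 -1.7] gap 0.363 grip 80.07617399096489 q [-0.64  0.13  2.04  0.    0.96  0.95]
delta tool [ 0.0126 -0.0006  0.    ]
```

View pics/g2.png

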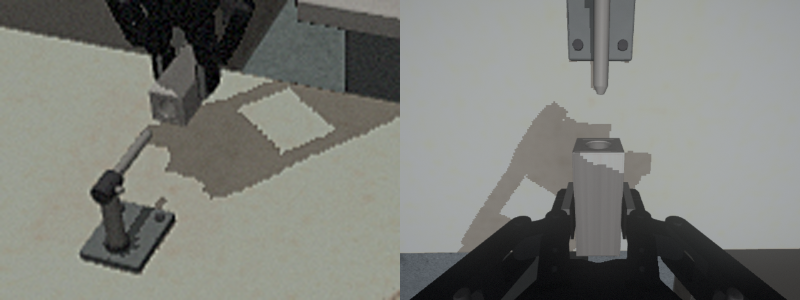

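The wrist view shows the mouth (598,145) in line with the pin tip (599,90). Pushing on.

In the tool's units: 0.012 m is 0.24, 0.006 m is 0.12.

run_rows(
  plan=[0, 0.24, 0, 0, 0, 0, 0, 0, 0.24, 0, 0, 0, 0, 0, 0, 0.12, 0, 0, 0, 0, 0, 0, 0.12, 0, 0, 0, 0, 0, 0, 0.12, 0, 0, 0, 0, 0, 0, 0.08, 0, 0, 0, 0, 0],
)

```text
t: 10.1
tool_pos: [0.4638, -0.1631, 0.0655]
eef_rot: [1.0, -0.009, -0.0, -0.0]
contact_force: [-0.3, 0.0, -2.4]
finger_gap: 0.359
grasp_force: 80.1
```

```bash
python3 togo.py .5 -.163 .0656
```

```text
t 10.1 tcp [ 0.4638 -0.1631  0.0655] tool [[1.0, -0.018, -0.0], [-0.018, -1.0, 0.0], [-0.0, -0.0, -1.0]] xang -1.02
F [-0.3  0.  -2.4] gap 0.359 grip 80.08941203355789 q [-0.58  0.22  1.94  0.    0.98  1.01]
delta tool [ 0.0362 -0.0008 -0.0001]
```

run_rows(
  plan=[0, 0.16, 0, 0, 0, 0, 0, 0, 0.16, 0, 0, 0, 0, 0, 0, 0.14, 0, 0, 0, 0, 0, 0, 0.1, 0, 0, 0, 0, 0, 0, 0.06, 0, 0, 0, 0, 0],
)

```text
t: 10.6
tool_pos: [0.4948, -0.1638, 0.0656]
eef_rot: [1.0, -0.009, 0.0, 0.0]
contact_force: [0.1, 0.2, -2.0]
finger_gap: 0.356
grasp_force: 80.1
```

run_rows(
  plan=[0, 0.04, 0, 0, 0, 0, 0, 0, 0.04, 0, 0, 0, 0, 0],
)

```text
t: 10.8
tool_pos: [0.4982, -0.1638, 0.0655]
eef_rot: [1.0, -0.009, -0.0, -0.0]
contact_force: [0.2, -0.1, -1.5]
finger_gap: 0.359
grasp_force: 80.1
```

```bash
python3 togo.py .502 -.163 .0656
```

```text
t 10.8 tcp [ 0.4982 -0.1638  0.0655] tool [[1.0, -0.018, -0.0], [-0.018, -1.0, 0.0], [-0.0, -0.0, -1.0]] xang -1.04
F [ 0.2 -0.1 -1.5] gap 0.359 grip 80.08957922458649 q [-0.54  0.29  1.85 -0.    1.    1.04]
delta tool [ 0.0038 -0.0009 -0.0001]
```

In the tool's units: 0.002 m is 0.04.

run_rows(
  plan=[0, 0.04, 0, 0, 0, 0, 0, 0, 0.04, 0, 0, 0, 0, 0],
)

```text
t: 11.0
tool_pos: [0.5003, -0.1637, 0.0651]
eef_rot: [1.0, -0.009, -0.002, -0.0]
contact_force: [-11.3, -1.6, 4.1]
finger_gap: 0.355
grasp_force: 80.6
```

run_rows(
  plan=[0, 0.04, 0, 0, 0, 0, 0, 0, 0.02, 0, 0, 0, 0, 0],
)

```text
t: 11.2
tool_pos: [0.5007, -0.1636, 0.0646]
eef_rot: [1.0, -0.009, -0.005, -0.001]
contact_force: [-19.0, -2.8, 9.3]
finger_gap: 0.363
grasp_force: 81.2
```

Home at the bottom: it stops with about 20 N at the expected depth. Hold briefly, draw off and lift.

In the tool's units: -0.03 m is -0.6, -0.025 m is -0.5.

run_rows(
  plan=[0, 0, 0, 0, 0, 0, 0, 0, 0, 0, 0, 0, 0, 0, 0, -0.2, 0, 0, 0, 0, 0, 0, -0.4, 0, 0, 0, 0, 0, 0, -0.5, 0, 0, 0, 0, 0, 0, -0.6, 0, 0, 0, 0, 0, 0, -0.2, 0, 0, 0, 0, 0],
)

```text
t: 11.9
tool_pos: [0.4078, -0.1613, 0.0651]
eef_rot: [1.0, -0.009, -0.001, -0.001]
contact_force: [0.7, -0.0, -1.2]
finger_gap: 0.359
grasp_force: 80.2
```

```bash
python3 togo.py .41 -.163 .0656
```

```text
t 11.9 tcp [ 0.4078 -0.1613  0.0651] tool [[1.0, -0.019, -0.002], [-0.019, -1.0, 0.001], [-0.002, -0.001, -1.0]] xang -1.07
F [ 0.7 -0.  -1.2] gap 0.359 grip 80.166574716568 q [-0.65  0.11  2.07 -0.    0.96  0.94]
delta tool [ 0.0022  0.0016 -0.0006]
```

Lift 0.2 m, then go out 0.2 m and left 0.1 m, then pitch up.

In the tool's units: -0.045 m is -0.9, -0.04 m is -0.8.

run_rows(
  plan=[0, 0, 0, -0.6, 0, 0, 0, 0, 0, 0, -0.8, 0, 0, 0, 0, 0, 0, -0.9, 0, 0, 0, 0, 0, 0, -0.9, 0, 0, 0, 0, 0, 0, -0.8, 0, 0, 0, 0, 0.4, -0.2, 0, 0, 0, 0, 0, 0.7, -0.4, 0, 0, 0, 0, 0, 0.7, -0.4, 0, 0, 0, 0],
)

```text
t: 12.7
tool_pos: [0.5029, -0.1137, 0.2668]
eef_rot: [1.0, -0.01, 0.002, 0.001]
contact_force: [-0.2, -1.3, -1.3]
finger_gap: 0.361
grasp_force: 80.3
```

run_rows(
  plan=[0, 0.7, -0.4, 0, 0, 0, 0, 0, 0.7, -0.4, 0, 0, 0, 0, 0, 0.4, -0.2, 0, 0, 0, 0, 0, 0, 0, 0, 0, 0.0255, 0, 0, 0, 0, 0, 0, 0.0446, 0, 0, 0, 0, 0, 0, 0.0446, 0, 0, 0, 0, 0, 0, 0.0446, 0, 0, 0, 0, 0, 0, 0.0446, 0],
)

```text
t: 13.5
tool_pos: [0.5924, -0.0657, 0.2669]
eef_rot: [0.948, -0.009, 0.318, 0.004]
contact_force: [-0.3, 0.5, -2.2]
finger_gap: 0.361
grasp_force: 80.1
```

```bash
python3 togo.py .6 -.06 .3
```

```text
t 13.5 tcp [ 0.5924 -0.0657  0.2669] tool [[0.798, -0.019, 0.603], [-0.014, -1.0, -0.013], [0.603, 0.002, -0.798]] xang -1.03
F [-0.3  0.5 -2.2] gap 0.361 grip 80.12030929327011 q [-0.45 -0.19  2.04  0.38  0.73  0.93]
delta tool [ 0.026  -0.0058 -0.0219]
```

run_rows(
  plan=[0, 0, 0, 0, 0, 0.0446, 0, 0, 0, 0, 0, 0, 0.0446, 0, 0, 0, 0, 0, 0, 0.0446, 0, 0, 0, 0, 0, 0, 0.0446, 0, 0, 0, 0, 0, 0, 0.0446, 0, 0, 0, 0, 0, 0, 0.0446, 0, 0, 0, 0, 0, 0, 0.0286, 0, 0, 0, 0, 0, 0, 0, 0],
)

```text
t: 14.3
tool_pos: [0.5952, -0.0467, 0.2582]
eef_rot: [0.816, 0.004, 0.577, -0.026]
contact_force: [0.2, -0.4, -1.9]
finger_gap: 0.359
grasp_force: 80.2
```

```bash
python3 togo.py .6 -.06 .3
```

```text
t 14.3 tcp [ 0.5952 -0.0467  0.2582] tool [[0.333, 0.037, 0.942], [-0.023, -0.999, 0.047], [0.943, -0.037, -0.332]] xang -3.86
F [ 0.2 -0.4 -1.9] gap 0.359 grip 80.24046510457993 q [-0.61 -0.18  2.41  1.89  0.65 -0.6 ]
delta tool [ 0.0413  0.0119 -0.0099]
```

In the tool's units: 0.03 m is 0.6, 0.02 m is 0.4, 0.08 rad / 3.1416 = 0.0255.

run_rows(
  plan=[0, 0.4, 0, 0.4, 0, 0, 0, 0, 0.6, 0, 0.6, 0, 0, 0, 0, 0.32, 0, 0.34, 0, 0, 0, 0, 0, 0, 0, 0, 0.0255, 0, 0, 0, 0, 0, 0, 0.0255, 0, 0, 0, 0, 0, 0, 0.0255, 0, 0, 0, 0, 0, 0, 0.0255, 0, 0, 0, 0, 0, 0, 0, 0],
)

```text
t: 15.1
tool_pos: [0.6814, -0.0435, 0.298]
eef_rot: [0.715, 0.002, 0.699, -0.029]
contact_force: [-0.5, 0.6, -3.5]
finger_gap: 0.36
grasp_force: 80.3
```

```bash
python3 togo.py .6 -.06 .3
```

```text
t 15.1 tcp [ 0.6814 -0.0435  0.298 ] tool [[0.023, 0.042, 0.999], [-0.038, -0.998, 0.043], [0.999, -0.039, -0.022]] xang -58.33
F [-0.5  0.6 -3.5] gap 0.36 grip 80.31227096915245 q [-0.48  0.16  2.25  2.47  0.94 -1.11]
delta tool [ 0.0007  0.013  -0.0821]
```

run_rows(
  plan=[0, 0, 0, 0, 0, 0, 0, 0, 0, 0, 0, 0, 0, 0, 0, 0, 0, 0, 0, 0, 0, 0, 0, 0, 0, 0, 0, 0, 0, 0, 0, 0, 0, 0, 0],
)

```text
t: 15.6
tool_pos: [0.6816, -0.0446, 0.3021]
eef_rot: [0.712, 0.002, 0.701, -0.026]
contact_force: [0.3, -0.2, -2.6]
finger_gap: 0.361
grasp_force: 80.3
```

```bash
python3 togo.py
```

Run:
```python
from h import *
I,D,K,T=grab("side");J=grab("wrist")[0]
cv2.imwrite("pics/f.png",cv2.resize(np.hstack([I,J]),(800,300))[...,::-1]);print(abs(bot.read_state()["qvel"]).max())
```

```text
t 15.6 tcp [ 0.6816 -0.0446  0.3021] tool [[0.016, 0.039, 0.999], [-0.033, -0.999, 0.04], [0.999, -0.034, -0.015]] xang -64.09
F [ 0.3 -0.2 -2.6] gap 0.361 grip 80.31240776181221 q [-0.48  0.15  2.25  2.47  0.94 -1.11]
0.00649412459436018
```

View pics/f.png

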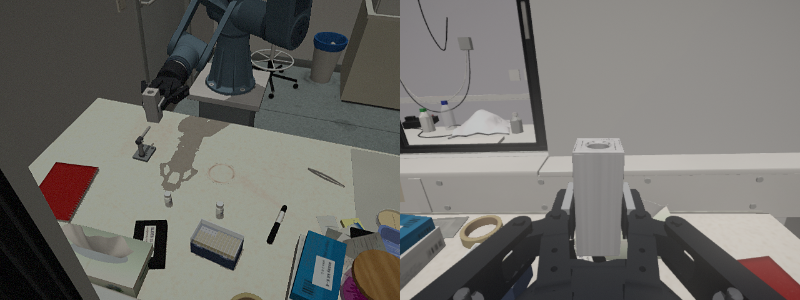

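The adapter is held upright at (152,105) in the side view, mouth up at (598,145) in the wrist view. The bystanders have not moved, and the arm is still.

```bash
python3 -c "
from station import bot;print(bot.sign_off())"
```

```text
the job is handed in; nothing more can be done
None
```

The job is handed in, with no verdict shown: the first end tried was the shallow recess, the other went fully home on the pin, and the adapter is now held still about 0.30 m up, well facing up within about 2–3° of vertical, vials and marker untouched.

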